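Move the inflator battery to its charging dock

TASK

Take the battery pack out of the tyre inflator: press its sprung release tab inward and, with the tab held in, lift the pack straight up out of the inflator without forcing the catch. Then put it the same way round into the charging dock and press it gently down against the dock's sprung contacts until it is fully home, so that the tab springs out, catches and holds it there when let go. Leave the other things on the shelf where they are.

Things in the scene. Friction and masses are not known exactly. Their poses are not given: they have to be found in the camera images.
- pack_center (a point): Centre (half-way up) of the loose black plastic battery pack, an upright block 40 mm (x) by 44 mm (y) by 104 mm tall, 0.28 to 0.45 kg; z up, +x is its tab side. It starts latched in the inflator, standing on the well floor (centre 82 mm above the inflator's origin) with its upper 48 mm standing out of the rim.
- tab (a joint): The pack's sprung tab, in m: 0 fully out, 0.005 fully pressed in (inward is the pack's -x). 5 N starts it, 11 N presses it fully. Its catch nub, 59 mm below the pack's top, is held under the housing's ledge by 3.5 mm: the tab must be in by 4 mm or more and stay in for the first 12 mm of lift. The nub is ramped below, flat on top.
- tab_pad (a point): Centre of the outer face of the tab's grey press pad, 20 mm wide (y) by 36 mm high, reaching from 42 to 6 mm below the pack's top. It stands 27 mm from the pack's middle when out, 22 mm when pressed in; the plain opposite face is 20 mm from the middle, so pack and pad squeezed together are 42 mm wide.
- inflator: Fixed grey tyre inflator. Origin on the shelf below the centre of its pack well, z up, x towards the tab side of the well. Its compressor body, 100 mm wide, 72 mm high, with a round dial (top 85 mm), lies on the -x side, 33 to 168 mm from the origin. Over 50 N between pack and inflator (opposed contacts add up) breaks the catch.
- inflator_well (a point): Centre of the inflator well's floor, 30 mm above the inflator's origin. The well is 42.4 mm (x) by 46.4 mm (y) inside (1.2 mm play each side of the pack), 66 by 68 mm outside; its rim, flared over the last 5 mm, is 56 mm above the floor. The latched pack has 1.5 mm of upward play under the ledge.
- charger: Fixed charging dock: black base 110 by 110 mm carrying a grey cradle with the well. Origin on the shelf below the centre of the well, z up, x towards the side where the pack's tab must be; a block 41 mm high with a tiny lamp is on its -x side. Press with about 12 to 20 N; over 50 N between pack and dock (opposed contacts add up) damages it.
- dock_well (a point): Middle of the dock well's floor at its nominal height, 18 mm above the dock's origin. The cradle's height is adjustable and set stiffly anywhere from 6 mm lower to 6 mm higher than this point shows, so the real floor must be felt. Well, flared rim and ledge as in the inflator: the rim is 56 mm above the real floor.
- contact_block (a joint): Sprung copper contact block in the dock's well, in m: 0 standing 8 mm proud of the floor, 0.008 flush. 5 N starts it, 9 N presses it flush. The pack is home when its underside is within 1.5 mm of the floor; the tab, let out then, catches under the ledge and the spring holds the pack there (reads about 0.0065). Let go higher, it is pushed up. It also snaps in if pushed with the tab free.
- bottle: Bystander: green glass bottle with a twist cap, 66 mm across, 190 mm tall; origin at the centre of its underside.
- brush: Bystander: black wheel brush lying flat, 240 mm long; origin at its underside.
- gauge: Bystander: silver tyre depth gauge lying flat, 110 mm long; origin at its underside. It lies between the inflator and the dock.
- pry: Bystander: orange panel pry tool lying flat, 170 mm long; origin at its underside.
- can: Bystander: small steel can, 52 mm across, 65 mm tall, between the inflator and the dock, nearer the robot; origin at the centre of its underside.
Things that resemble listed ones, but are neither listed nor needed, are in the scene too. Of the things like the part that bears pack_center, leave any that is pink or turquoise; of the rest the smaller one is meant.

How it is judged (in metres and radians):
On the way, in this order (a step that is already met when the one before it is completed fails the run):
1. the tab is pressed in while the pack is still in the inflator (value of joint tab above 0.0035 m and z of pack_center in the frame of inflator below 0.09 m), for 0.1 s.
2. the pack is lifted clear of the inflator (z of pack_center in the frame of inflator above 0.14 m and contact force between pack and inflator below 0.1 N), for 0.2 s.
At the end, for the whole second after the job is handed in: The pack is latched in the charging dock: upright within 0.06 rad, its centre within 4 mm of the well's axis, the dock's contact block held down by more than 5 mm, the tab sprung out (under 2 mm pressed), at rest and let go (value of joint contact_block above 0.005 m and horizontal distance between pack_center and charger below 0.004 m and angle between the z axis of pack_center and the z axis of charger, either way round below 0.06 rad and value of joint tab below 0.002 m and linear speed of pack below 0.02 m/s and contact force between pack and the fingers below 0.1 N); the robot touches nothing.
It fails at once if the catch or inflator is forced: over 50 N between the pack and the inflator (contact force between pack and inflator above 50 N).
It fails at once if the dock is rammed: over 50 N between the pack and the dock (contact force between pack and charger above 50 N).
It fails at once if a bystander is moved more than 30 mm (distance of any of bottle, brush, gauge, pry, can from where it was at the start of the episode above 0.03 m).
It also fails if it takes over 72 s, if anything falls off the work surface, if the arm or the gripper's body presses on something with over 40 N, if the wrist force passes 120 N, or if a joint passes its speed limit or range.

ROBOT

A 6-joint arm with a two-finger parallel gripper is mounted at the origin on the work surface. World frame = base frame: x ahead of the robot, y to its left, z up, the work surface at z = 0. Lengths are in mm, angles in rad, forces in N, time in s.
With the tool pointing down it reaches from about 350 to 975 mm from the base axis. Payload 7.1 kg.
Tool frame: the origin (TCP) lies at the very end of the fingers, on their centre line; the grasp point (between the pads) lies 19 mm behind it (ctrl.tcp_to_grasp is the distance from the TCP to the grasp point, in mm); z points along the fingers, x is the direction in which the jaws open and shut, and the axes are right-handed (so a half turn about z gives the same grasp; the last joint's range is limited). The gripper opens to 88 mm and grips with 3 to 60 N. Pads are 20 mm wide; open, the fingers measure 115 mm over their backs; the gripper's body (75 mm by 178 mm) begins 61 mm behind the grasp point.
Start: joints at [1.125, 0.423, 1.63, -0, 1.089, -0.019], TCP at [258.693, 568.931, 222.675] pointing down, gripper open.
Joint ranges: [-3, 3], [-0.9, 2.11], [0.09, 2.58], [-1.31, 4.45], [0.11, 2.69], [-2.54, 2.54]. Speed limits (rad/s): [2.39, 2.39, 3.01, 3.14, 3.14, 3.14].

INTERFACE

Orientations are given as a rotation vector (axis times angle).
In Python, from workcell import get_obs, viewer, ctrl, masks_of gives the robot as it stands. The module is installed in compiled form; this text tells all that it offers.
- The arm moves only by the shell command python3 -m inch 'ROWS'. ROWS is JSON, a list of rows, each an object of numbers: "tx", "ty", "tz": the shift along the tool's x, y, z in cm; "ax", "ay", "az": the turn, a rotation vector about the tool's x, y, z in degrees; "jaw": the opening, from 0 (shut) to 1 (fully open). In form: [{"tx": .., "ty": .., "tz": .., "ax": .., "ay": .., "az": .., "jaw": ..}, ...]. A call has 1 to 12 rows; each row shifts and turns the commanded pose from where the row before left it, along the tool's axes as they then stand; what a row does not reach is not made up. A row lasts 1/8 s, in which the tool goes at most 62.5 mm and 10.7 degrees, less where a joint would pass 70% of its speed; a pose out of reach is approached as far as the arm can. A call is refused whole if a number of a shift passes 6.25 or a number of a turn 10.7, either way. A call with a gripper value outside its range is refused whole. The fingers move at their own pace and stop on an object; the grip force is fixed at half the most. Time passes only in rows, so rows that do not move let the fingers close. It gives the time, the measured TCP pose, the force and the opening at its end, in the units of the state.
- get_obs(): the state, without advancing time (a new reading comes with each control period).
- viewer.get_image(name): name is "scene" or "top"; returns (picture, depth): 480x640x3 uint8, red, green, blue; 480x640 float32, mm along the optical axis (not along the pixel's ray), 0 where there is no reading.
- viewer.get_calibration(name): a dict with "fx", "fy", "cx", "cy" (pixels), "rvec" (rotation vector, rad) and "tvec" (3), from world to camera coordinates, as OpenCV has them. Camera axes: x right, y down, z forward; pixel columns grow to the right and rows downward; lengths in mm; the calibration is good to about 2 mm. A picture is of the moment at which its call begins. get_calibration takes no time and is no camera call.
- ctrl.close_job(): hands the job in, once; it reports no verdict.
Trained networks look in the newest picture that a camera, given by its name, has taken for a name from the list of things; names that differ only in an ending like _2 or _b are one class to them, and where a whole thing is asked for, a point or a joint stands for the part that bears it (a point fixed in the world has none). Each returns a list of dicts, best first, with "score" (0 to 1); they miss things now and then, are a little off and sometimes report something else, mostly with a low value. They report only what shows in the picture. A call takes as long as a camera call. They do not tell look-alikes from the thing itself.
- masks_of(camera, thing): "pixels" (480x640 bool, what is visible of it) and "location" ([column, row] in pixels, amid what is visible of it).
The state is a dict: "t": time; "qpos": joint angles; "qvel": joint speeds; "joint_torque": joint torques, N m; "ee_pos": TCP position; "orientation": TCP orientation; "ft_force": force on the tool from outside, world axes, zero at the start; "moment": the same for the moment, N m; "width": finger opening in mm.
Only numpy, scipy, OpenCV 4.12 (cv2) and the standard library are available. Lean on these libraries where they do the work, as an engineer would, in place of code of your own. Each camera call takes 0.05 s, during which the arm holds its last target. There are 200 camera calls.

## Working session

There is one attempt and no reset: what is moved stays moved. The work goes in short steps, Python scripts to look and compute and a shell command to move; the robot and the scene stay as the last step left them, time stands still between calls to the robot, and variables do not carry over. Pictures are saved under pics/ and viewed, about 8 in all and at most 12, crops included, and the job is handed in when it is done.

```bash
mkdir -p pics && cat > h.py <<'E'
import numpy as np, cv2
from workcell import get_obs, viewer, ctrl, masks_of
def cal(n):
    c=viewer.get_calibration(n); K=np.array([[c['fx'],0,c['cx']],[0,c['fy'],c['cy']],[0,0,1.]])
    return K,cv2.Rodrigues(np.array(c['rvec'],float))[0],np.array(c['tvec'],float).ravel()
def cloud(n,d):
    K,R,t=cal(n); v,u=np.mgrid[0:480,0:640]
    P=np.stack([(u-K[0,2])/K[0,0]*d,(v-K[1,2])/K[1,1]*d,d],-1)
    return (P-t)@R
def proj(n,p):
    K,R,t=cal(n); q=K@(R@np.array(p,float)+t); return q[:2]/q[2]
def save(f,im): cv2.imwrite('pics/'+f,cv2.cvtColor(im,cv2.COLOR_RGB2BGR))
E
python3 - <<'E'
from h import *
o=get_obs();print({k:np.round(v,3) for k,v in o.items()})
for n in ['top','scene']:
    im,d=viewer.get_image(n); save(n+'0.png',im); np.save(n+'d.npy',d); np.save(n+'i.npy',im)
    K,R,t=cal(n); print(n,-R.T@t,R[2],K[0,0])
    W=cloud(n,d)
    for th in ['pack_center','inflator','charger','gauge','can']:
        for m in masks_of(n,th):
            p=W[m['pixels']&(d>0)]
            print(n,th,round(m['score'],2),np.round(m['location']),m['pixels'].sum(),np.round(np.median(p,0)) if len(p) else '',np.round(np.percentile(p,[2,98],0)) if len(p) else '')
E
```

```text
{'t': np.float64(0.0), 'qpos': array([ 1.125,  0.424,  1.631, -0.   ,  1.089, -0.019]), 'qvel': array([ 0.   ,  0.001,  0.002, -0.002, -0.   , -0.001]), 'joint_torque': array([-2.0000e-03, -5.4462e+01, -2.7367e+01,  6.4000e-02,  2.3000e-02,
       -0.0000e+00]), 'ee_pos': array([258.465, 568.461, 221.938]), 'orientation': array([ 2.641e+00,  1.700e+00, -2.000e-03]), 'ft_force': array([ 0.101,  0.65 , -1.175]), 'moment': array([-0.07 , -0.004,  0.013]), 'width': np.float64(87.936)}
top [507.53999135 -74.92623679 955.75324559] [ 0.08385536  0.01305509 -0.99639241] 522.8820745105749
top pack_center 0.72 [348. 293.] 1409 [ 491. -108.  145.] [[ 458. -141.  135.]
 [ 521.  -80.  148.]]
top pack_center 0.65 [434. 261.] 940 [ 549. -241.  134.] [[ 527. -267.   81.]
 [ 574. -222.  138.]]
top pack_center 0.63 [525. 206.] 2614 [ 643. -386.  139.] [[ 617. -434.    9.]
 [ 675. -374.  146.]]
top pack_center 0.6 [428. 203.] 1072 [ 648. -242.  103.] [[ 628. -270.    7.]
 [ 675. -222.  108.]]
top inflator 0.78 [433. 311.] 6694 [ 464. -254.   73.] [[ 382. -319.    8.]
 [ 572. -203.   87.]]
top inflator 
[... 699 characters left out ...]
    7.]
 [ 681. -378.  145.]]
scene pack_center 0.65 [287. 342.] 1800 [ 671. -258.   73.] [[ 633. -274.    4.]
 [ 681. -230.  106.]]
scene pack_center 0.58 [242. 289.] 1109 [ 563. -256.  122.] [[ 534. -272.   83.]
 [ 577. -226.  136.]]
scene pack_center 0.58 [281. 256.] 2654 [ 509. -127.   95.] [[ 463. -150.    1.]
 [ 529.  -81.  145.]]
scene inflator 0.62 [215. 310.] 5989 [ 498. -285.   64.] [[ 397. -332.    4.]
 [ 588. -221.   85.]]
scene charger 0.84 [397. 220.] 2239 [534. 176.  39.] [[461. 148.   1.]
 [572. 246.  79.]]
scene gauge 0.62 [350. 274.] 313 [564.   3.   9.] [[502.  -7.  -1.]
 [610.  21.  14.]]
scene can 0.64 [303. 230.] 320 [435.   3.  53.] [[398. -10.   7.]
 [439.  22.  67.]]
```

```bash
python3 - <<'E'
from h import *
im=np.load('topi.npy')
a=cv2.resize(im[110:410,20:620],(800,400))
save('a.png',a)
E
```

```text
(no output)
```

View pics/top0.png

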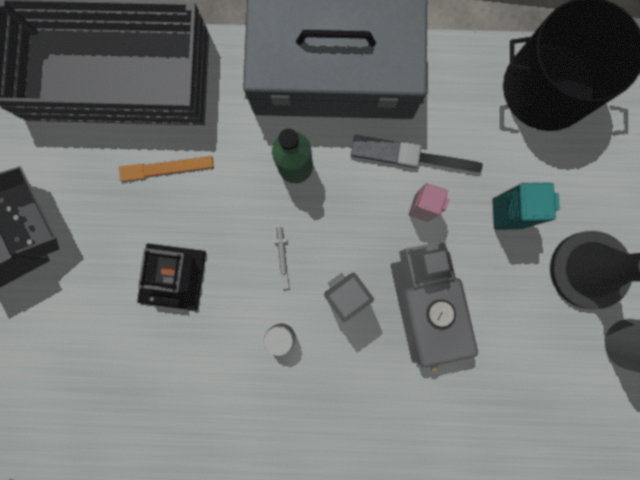

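View pics/scene0.png

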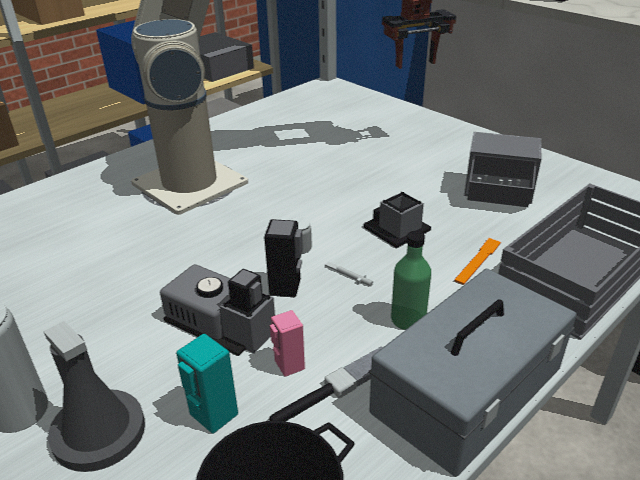

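Top view: the packs are at (434,261) in the inflator (black), (348,293) standing free (black, larger, top z 145), (430,203) pink and (525,206) turquoise. The one in the inflator fits, being the smaller of the non-coloured two, with its top at z≈135. I'll enlarge the inflator and dock and fit their poses.

```bash
python3 - <<'E'
from h import *
im=np.load('topi.npy');d=np.load('topd.npy');W=cloud('top',d)
a=cv2.resize(im[230:370,385:485],None,fx=4,fy=4,interpolation=cv2.INTER_CUBIC)
b=cv2.resize(im[235:315,130:215],None,fx=4.4,fy=4.4,interpolation=cv2.INTER_CUBIC)
c=np.zeros((560,790,3),np.uint8);c[:a.shape[0],:a.shape[1]]=a[:560];c[:b.shape[0],402:402+b.shape[1]]=b[:560]
c=np.clip(c*1.8,0,255).astype(np.uint8);save('crop.png',c)
def fit(name,x0,x1,y0,y1,z0,z1):
    m=(W[...,0]>x0)&(W[...,0]<x1)&(W[...,1]>y0)&(W[...,1]<y1)&(W[...,2]>z0)&(W[...,2]<z1)&(d>0)
    p=W[m]; r=cv2.minAreaRect(p[:,:2].astype(np.float32)); print(name,m.sum(),np.round(r[0],1),np.round(r[1],1),round(r[2],1),'zmed',np.median(p[:,2]).round(1),'mean',p.mean(0).round(1))
fit('packtop',515,590,-280,-210,128,142)
fit('infl rim',505,600,-290,-195,78,94)
fit('infl body',370,530,-330,-190,62,78)
fit('infl all',370,600,-330,-190,50,94)
fit('dock rim',450,580,140,260,60,90)
fit('dock block',450,580,140,260,36,46)
fit('dock base',450,580,140,260,4,22)
fit('dock all',450,580,140,260,4,90)
m=(W[...,0]>450)&(W[...,0]<580)&(W[...,1]>140)&(W[...,1]<260)
h,e=np.histogram(W[m][:,2],np.arange(-4,92,4));print(list(zip(e.astype(int),h)))
m=(W[...,0]>515)&(W[...,0]<600)&(W[...,1]>-290)&(W[...,1]<-200)
h,e=np.histogram(W[m][:,2],np.arange(70,145,3));print(list(zip(e.astype(int),h)))
E
```

```text
packtop 750 [ 551.3 -245.5] [46.7 44.5] 13.5 zmed 134.8 mean [ 548.7 -245.2  134.6]
infl rim 714 [ 548.  -246.2] [65.9 68.5] 13.4 zmed 83.1 mean [ 543.4 -237.7   83.5]
infl body 4127 [ 460.6 -267.1] [156.5 100.7] 13.6 zmed 72.4 mean [ 448.  -267.8   72.1]
infl all 5715 [ 478.3 -262.5] [208.9 101.5] 13.5 zmed 73.0 mean [ 463.4 -262.1   74.6]
dock rim 1067 [524.4 205.1] [70.2 66.1] 84.4 zmed 76.4 mean [523.9 203.   75.6]
dock block 428 [510.4 203.6] [63.6 92.6] 84.2 zmed 41.5 mean [485.9 206.   41.3]
dock base 1555 [514.6 200.5] [117.4 130.5] 88.7 zmed 12.8 mean [511.5 186.5  12.7]
dock all 3771 [514.6 200.5] [117.4 130.5] 88.7 zmed 27.6 mean [514.  196.8  37.7]
[(np.int64(-4), np.int64(331)), (np.int64(0), np.int64(708)), (np.int64(4), np.int64(68)), (np.int64(8), np.int64(482)), (np.int64(12), np.int64(902)), (np.int64(16), np.int64(68)), (np.int64(20), np.int64(144)), (np.int64(24), np.int64(240)), (np.int64(28), np.int64(95)), (np.int64(32), np.int64(118)), (np.int64(36), np.int64(107)), (np.int64(40), np.int64(277)), (np.int64(44), np.int64(70)), (np.int64(48), np.int64(38)), (np.
[... 302 characters left out ...]
.int64(73), np.int64(27)), (np.int64(76), np.int64(28)), (np.int64(79), np.int64(183)), (np.int64(82), np.int64(274)), (np.int64(85), np.int64(170)), (np.int64(88), np.int64(26)), (np.int64(91), np.int64(8)), (np.int64(94), np.int64(11)), (np.int64(97), np.int64(6)), (np.int64(100), np.int64(10)), (np.int64(103), np.int64(12)), (np.int64(106), np.int64(7)), (np.int64(109), np.int64(10)), (np.int64(112), np.int64(9)), (np.int64(115), np.int64(13)), (np.int64(118), np.int64(8)), (np.int64(121), np.int64(12)), (np.int64(124), np.int64(15)), (np.int64(127), np.int64(47)), (np.int64(130), np.int64(110)), (np.int64(133), np.int64(445)), (np.int64(136), np.int64(169)), (np.int64(139), np.int64(1))]
```

View pics/crop.png

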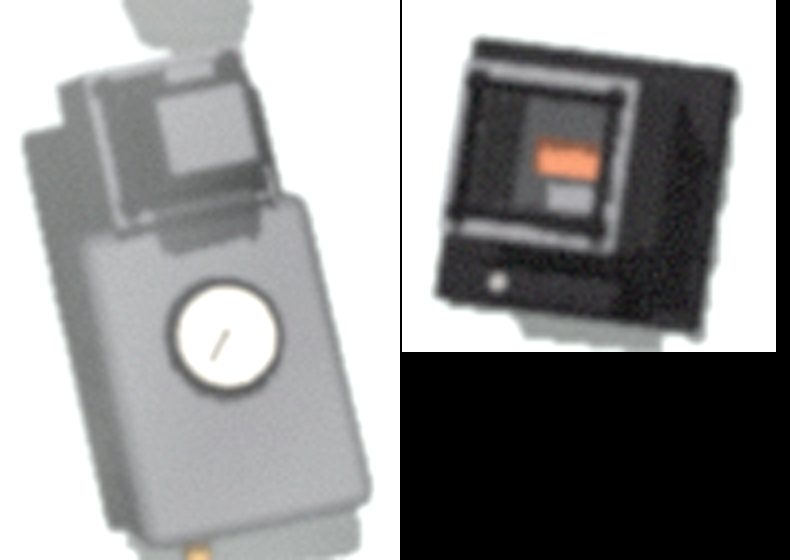

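The crops show the tab pad of the black pack on the far side, away from the body, and the tiny lamp on the dock's robot-facing block. So both x axes point away from the robot:
- **Inflator:** about (548,-246), yaw 13.5°. The rim and pack-top fits agree.
- **Dock:** about (524,205), yaw -5.6°.

I'll turn the tool first, then travel.

```bash
python3 -m inch '[{"az":10.4},{"az":10.4},{"az":10.4},{"az":10.4},{"az":10.4},{},{"tx":0.6,"ty":6},{"tx":0.6,"ty":6},{"tx":0.6,"ty":6},{"tx":0.6,"ty":6},{"tx":0.6,"ty":6},{"tx":0.6,"ty":6}]' && python3 -m inch '[{"tx":0.6,"ty":6},{"tx":0.6,"ty":6},{"tx":0.6,"ty":6},{"tx":0.6,"ty":6},{"tx":0.6,"ty":6},{"tx":0.6,"ty":6},{"tx":0.6,"ty":5},{"tx":0.6,"ty":3},{}]'
cat >> h.py <<'E'
def to(x,y,z,yaw):
    o=get_obs(); R=cv2.Rodrigues(np.array(o['orientation']))[0]
    Rt=cv2.Rodrigues(np.array([np.cos(np.radians(yaw)/2),np.sin(np.radians(yaw)/2),0])*np.pi)[0]
    print('pos',np.round(o['ee_pos'],1),'yaw',np.degrees(np.arctan2(R[1,0],R[0,0])).round(2),'tilt',np.round(R[2],4),'F',np.round(o['ft_force'],2),'w',round(float(o['width']),2))
    print('shift cm',np.round(R.T@(np.array([x,y,z])-o['ee_pos'])/10,2),'turn deg',np.round(np.degrees(cv2.Rodrigues(R.T@Rt)[0].ravel()),2))
E
python3 -c "
from h import *
to(549,-246,93,13.5)"
```

```text
pos [258.7 568.9 222.7] yaw 65.54 tilt [-0.  0. -1.] F [ 0.64 -0.27 -0.22] w 87.83
shift cm [-62.16  60.16  12.97] turn deg [ 0.    0.   52.04]$[0]: bad value
```

```bash
python3 -m inch '[{"az":10.4},{"az":10.4},{"az":10.4},{"az":10.4},{"az":10.4},{"tz":0},{"tx":0.6,"ty":6},{"tx":0.6,"ty":6},{"tx":0.6,"ty":6},{"tx":0.6,"ty":6},{"tx":0.6,"ty":6},{"tx":0.6,"ty":6}]' && python3 -m inch '[{"tx":0.6,"ty":6},{"tx":0.6,"ty":6},{"tx":0.6,"ty":6},{"tx":0.6,"ty":6},{"tx":0.6,"ty":6},{"tx":0.6,"ty":6},{"tx":0.6,"ty":5},{"tx":0.6,"ty":3},{"tz":0},{"tz":0}]'
python3 -c "
from h import *
to(549,-246,93,13.5)"
```

```text
pos [258.7 568.9 222.7] yaw 65.54 tilt [-0.  0. -1.] F [ 0.64 -0.27 -0.22] w 87.83
shift cm [-62.16  60.16  12.97] turn deg [ 0.    0.   52.04]$[0]: bad value
```

```bash
python3 -m inch '[{"tx":0,"ty":0,"tz":0,"ax":0,"ay":0,"az":10.4,"jaw":1}]'
```

```text
t: 0.72
ee_pos: [258.7, 568.9, 222.7]
orientation: [2.788, 1.449, -0.0]
ft_force: [0.3, 0.1, 0.3]
width: 88.0
```

All keys are required in every row.

```bash
python3 -m inch '[{"tx":0,"ty":0,"tz":0,"ax":0,"ay":0,"az":10.4,"jaw":1},{"tx":0,"ty":0,"tz":0,"ax":0,"ay":0,"az":10.4,"jaw":1},{"tx":0,"ty":0,"tz":0,"ax":0,"ay":0,"az":10.4,"jaw":1},{"tx":0,"ty":0,"tz":0,"ax":0,"ay":0,"az":10.4,"jaw":1},{"tx":0.6,"ty":6,"tz":0,"ax":0,"ay":0,"az":0,"jaw":1},{"tx":0.6,"ty":6,"tz":0,"ax":0,"ay":0,"az":0,"jaw":1},{"tx":0.6,"ty":6,"tz":0,"ax":0,"ay":0,"az":0,"jaw":1},{"tx":0.6,"ty":6,"tz":0,"ax":0,"ay":0,"az":0,"jaw":1},{"tx":0.6,"ty":6,"tz":0,"ax":0,"ay":0,"az":0,"jaw":1},{"tx":0.6,"ty":6,"tz":0,"ax":0,"ay":0,"az":0,"jaw":1},{"tx":0.6,"ty":6,"tz":0,"ax":0,"ay":0,"az":0,"jaw":1},{"tx":0.6,"ty":6,"tz":0,"ax":0,"ay":0,"az":0,"jaw":1}]' && python3 -m inch '[{"tx":0.6,"ty":6,"tz":0,"ax":0,"ay":0,"az":0,"jaw":1},{"tx":0.6,"ty":6,"tz":0,"ax":0,"ay":0,"az":0,"jaw":1},{"tx":0.6,"ty":6,"tz":0,"ax":0,"ay":0,"az":0,"jaw":1},{"tx":0.6,"ty":6,"tz":0,"ax":0,"ay":0,"az":0,"jaw":1},{"tx":0.6,"ty":6,"tz":0,"ax":0,"ay":0,"az":0,"jaw":1},{"tx":0.6,"ty":6,"tz":0,"ax":0,"ay":0,"az":0,"jaw":1},{"tx":0.3,"ty":2,"tz":0,"ax":0,"ay":0,"az":0,"jaw":1},{"tx":0,"ty":0,"tz":0,"ax":0,"ay":0,"az":0,"jaw":1},{"tx":0,"ty":0,"tz":0,"ax":0,"ay":0,"az":0,"jaw":1}]'
python3 -c "
from h import *
to(549,-246,93,13.5)"
```

```text
t: 2.22
ee_pos: [418.4, 111.8, 223.1]
orientation: [-3.119, -0.371, -0.002]
ft_force: [1.0, -0.9, -0.2]
width: 87.4
t: 3.35
ee_pos: [544.0, -245.2, 222.5]
orientation: [-3.119, -0.372, 0.001]
ft_force: [-0.1, 0.4, -0.4]
width: 87.8
pos [ 544.  -245.2  222.5] yaw 13.6 tilt [-8.e-04 -1.e-03 -1.e+00] F [-0.11  0.42 -0.36] w 87.85
shift cm [ 0.47  0.21 12.95] turn deg [-0.06  0.05  0.1 ]
```

```bash
python3 -m inch '[{"tx":0.47,"ty":0.2,"tz":2,"ax":0,"ay":0,"az":-0.1,"jaw":1},{"tx":0,"ty":0,"tz":2.5,"ax":0,"ay":0,"az":0,"jaw":1},{"tx":0,"ty":0,"tz":2.5,"ax":0,"ay":0,"az":0,"jaw":1},{"tx":0,"ty":0,"tz":2,"ax":0,"ay":0,"az":0,"jaw":1},{"tx":0,"ty":0,"tz":2,"ax":0,"ay":0,"az":0,"jaw":1},{"tx":0,"ty":0,"tz":1.5,"ax":0,"ay":0,"az":0,"jaw":1},{"tx":0,"ty":0,"tz":0.4,"ax":0,"ay":0,"az":0,"jaw":1},{"tx":0,"ty":0,"tz":0,"ax":0,"ay":0,"az":0,"jaw":0.65},{"tx":0,"ty":0,"tz":0,"ax":0,"ay":0,"az":0,"jaw":0.56},{"tx":0,"ty":0,"tz":0,"ax":0,"ay":0,"az":0,"jaw":0.56},{"tx":0,"ty":0,"tz":0,"ax":0,"ay":0,"az":0,"jaw":0.56}]'
python3 - <<'E'
from h import *
to(549,-246,93,13.5)
im,d=viewer.get_image('scene');u,v=proj('scene',[549,-246,110]).astype(int)
save('s1.png',cv2.resize(im[v-80:v+70,u-100:u+100],(800,600),interpolation=cv2.INTER_CUBIC))
E
```

```text
t: 4.72
ee_pos: [550.2, -247.8, 94.2]
orientation: [3.119, 0.373, 0.002]
ft_force: [0.8, 0.3, 0.2]
width: 51.7
pos [ 550.2 -247.8   94.2] yaw 13.64 tilt [ 1.e-03  7.e-04 -1.e+00] F [0.79 0.25 0.22] w 51.69
shift cm [-0.07 -0.2   0.12] turn deg [ 0.04 -0.06  0.14]
```

View pics/s1.png

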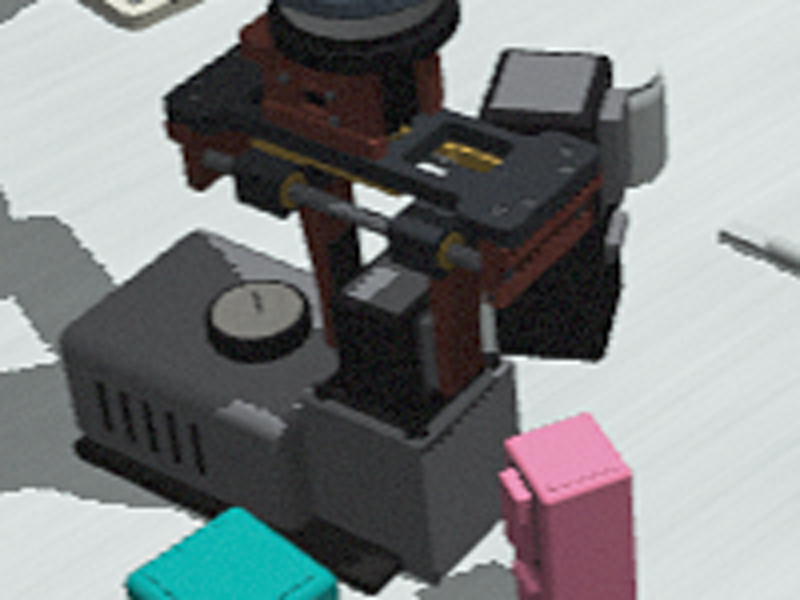

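The fingers straddle pack and tab at crop (330,310) and (460,320), clear of the dial. I'll trim y and close slowly, watching the force.

```bash
python3 -m inch '[{"tx":-0.05,"ty":-0.18,"tz":0.1,"ax":0,"ay":0,"az":0.1,"jaw":0.54},{"tx":0,"ty":0,"tz":0,"ax":0,"ay":0,"az":0,"jaw":0.52},{"tx":0,"ty":0,"tz":0,"ax":0,"ay":0,"az":0,"jaw":0.5},{"tx":0,"ty":0,"tz":0,"ax":0,"ay":0,"az":0,"jaw":0.5},{"tx":0,"ty":0,"tz":0,"ax":0,"ay":0,"az":0,"jaw":0.5}]'
python3 -c "
from h import *
to(549,-246,93,13.5)"
```

```text
t: 5.4
ee_pos: [549.8, -246.4, 93.2]
orientation: [3.119, 0.37, 0.003]
ft_force: [5.7, -0.3, 4.8]
width: 44.0
pos [ 549.8 -246.4   93.2] yaw 13.54 tilt [ 0.0018  0.0014 -1.    ] F [ 5.74 -0.25  4.81] w 44.01
shift cm [-0.07 -0.06  0.02] turn deg [ 0.08 -0.1   0.04]
```

```bash
python3 -m inch '[{"tx":0.05,"ty":0,"tz":0,"ax":0,"ay":0,"az":0,"jaw":0.48},{"tx":0,"ty":0,"tz":0,"ax":0,"ay":0,"az":0,"jaw":0.47},{"tx":0,"ty":0,"tz":0,"ax":0,"ay":0,"az":0,"jaw":0.4},{"tx":0,"ty":0,"tz":0,"ax":0,"ay":0,"az":0,"jaw":0.3},{"tx":0,"ty":0,"tz":0,"ax":0,"ay":0,"az":0,"jaw":0.3},{"tx":0,"ty":0,"tz":0,"ax":0,"ay":0,"az":0,"jaw":0.3}]'
python3 -c "
from h import *
to(549,-246,93,13.5)"
```

```text
t: 6.15
ee_pos: [549.1, -246.3, 93.0]
orientation: [3.119, 0.37, -0.0]
ft_force: [0.9, -2.0, 6.8]
width: 40.5
pos [ 549.1 -246.3   93. ] yaw 13.54 tilt [-3.e-04  5.e-04 -1.e+00] F [ 0.87 -1.95  6.81] w 40.5
shift cm [-0.   -0.03  0.  ] turn deg [0.03 0.02 0.04]
```

Squeezed to 40.5 mm, so the tab is in, and the lateral force is small. I'll lift carefully.

```bash
python3 -m inch '[{"tx":0,"ty":0,"tz":-0.1,"ax":0,"ay":0,"az":0,"jaw":0.3},{"tx":0,"ty":0,"tz":-0.1,"ax":0,"ay":0,"az":0,"jaw":0.3},{"tx":0,"ty":0,"tz":-0.1,"ax":0,"ay":0,"az":0,"jaw":0.3}]'
```

```text
t: 6.52
ee_pos: [548.9, -245.8, 94.5]
orientation: [-3.119, -0.37, 0.001]
ft_force: [5.2, -3.1, -7.9]
width: 40.0
```

```bash
python3 -m inch '[{"tx":0,"ty":0,"tz":-0.1,"ax":0,"ay":0,"az":0,"jaw":0.3},{"tx":0,"ty":0,"tz":-0.1,"ax":0,"ay":0,"az":0,"jaw":0.3}]'
```

```text
t: 6.78
ee_pos: [548.9, -245.8, 96.5]
orientation: [-3.119, -0.37, 0.001]
ft_force: [5.5, -3.2, -6.4]
width: 40.2
```

```bash
python3 -m inch '[{"tx":0.05,"ty":0.05,"tz":-0.3,"ax":0,"ay":0,"az":0,"jaw":0.3},{"tx":0,"ty":0,"tz":-0.3,"ax":0,"ay":0,"az":0,"jaw":0.3},{"tx":0,"ty":0,"tz":-0.3,"ax":0,"ay":0,"az":0,"jaw":0.3},{"tx":0,"ty":0,"tz":-0.4,"ax":0,"ay":0,"az":0,"jaw":0.3},{"tx":0,"ty":0,"tz":-0.4,"ax":0,"ay":0,"az":0,"jaw":0.3}]'
python3 -c "
from h import *
to(549,-246,93,13.5)"
```

```text
t: 7.4
ee_pos: [549.1, -245.9, 114.8]
orientation: [-3.119, -0.371, 0.002]
ft_force: [-0.2, -0.7, -3.5]
width: 40.5
pos [ 549.1 -245.9  114.8] yaw 13.55 tilt [-0.0015 -0.001  -1.    ] F [-0.17 -0.65 -3.55] w 40.47
shift cm [-0.01  0.01  2.18] turn deg [-0.06  0.08  0.05]
```

```bash
python3 -m inch '[{"tx":0,"ty":0,"tz":-1,"ax":0,"ay":0,"az":0,"jaw":0.3},{"tx":0,"ty":0,"tz":-1.5,"ax":0,"ay":0,"az":0,"jaw":0.3},{"tx":0,"ty":0,"tz":-2,"ax":0,"ay":0,"az":0,"jaw":0.3},{"tx":0,"ty":0,"tz":-2,"ax":0,"ay":0,"az":0,"jaw":0.3},{"tx":0,"ty":0,"tz":-2,"ax":0,"ay":0,"az":0,"jaw":0.3},{"tx":0,"ty":0,"tz":-2,"ax":0,"ay":0,"az":0,"jaw":0.3},{"tx":0,"ty":0,"tz":-2,"ax":0,"ay":0,"az":0,"jaw":0.3},{"tx":0,"ty":0,"tz":-0.5,"ax":0,"ay":0,"az":0,"jaw":0.3},{"tx":0,"ty":0,"tz":0,"ax":0,"ay":0,"az":0,"jaw":0.3},{"tx":0,"ty":0,"tz":0,"ax":0,"ay":0,"az":0,"jaw":0.3}]'
python3 - <<'E'
from h import *
to(525.4,205,240,-5.6)
im,d=viewer.get_image('scene');u,v=proj('scene',[549,-246,230]).astype(int)
save('s2.png',cv2.resize(im[v-75:v+75,u-100:u+100],(800,600),interpolation=cv2.INTER_CUBIC))
E
```

```text
t: 8.65
ee_pos: [549.3, -246.0, 243.9]
orientation: [-3.119, -0.37, 0.002]
ft_force: [0.2, -0.4, -5.1]
width: 40.2
pos [ 549.3 -246.   243.9] yaw 13.55 tilt [-0.0013 -0.001  -1.    ] F [ 0.15 -0.44 -5.09] w 40.21
shift cm [  8.24 -44.4    0.42] turn deg [-0.04  0.08 19.15]
```

View pics/s2.png

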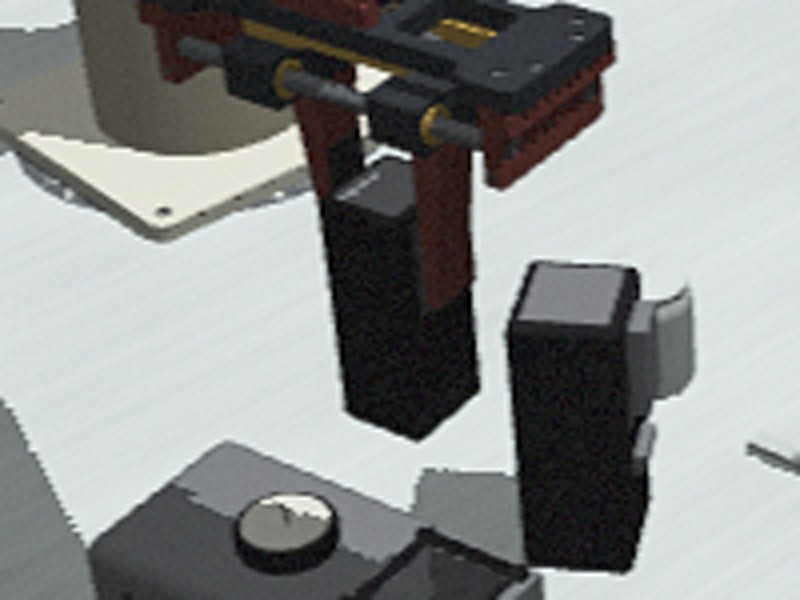

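The pack is out at crop (400,310) and the inflator well is empty. I'll carry it to the dock and turn it there.

```bash
python3 -m inch '[{"tx":0.5,"ty":-2.4,"tz":0,"ax":0,"ay":0,"az":0,"jaw":0.3},{"tx":0.8,"ty":-4,"tz":0,"ax":0,"ay":0,"az":0,"jaw":0.3},{"tx":0.9,"ty":-5,"tz":0,"ax":0,"ay":0,"az":0,"jaw":0.3},{"tx":0.9,"ty":-5,"tz":0,"ax":0,"ay":0,"az":0,"jaw":0.3},{"tx":0.9,"ty":-5,"tz":0,"ax":0,"ay":0,"az":0,"jaw":0.3},{"tx":0.9,"ty":-5,"tz":0,"ax":0,"ay":0,"az":0,"jaw":0.3},{"tx":0.9,"ty":-5,"tz":0,"ax":0,"ay":0,"az":0,"jaw":0.3},{"tx":0.9,"ty":-5,"tz":0,"ax":0,"ay":0,"az":0,"jaw":0.3},{"tx":0.8,"ty":-4,"tz":0,"ax":0,"ay":0,"az":0,"jaw":0.3},{"tx":0.5,"ty":-2.5,"tz":0,"ax":0,"ay":0,"az":0,"jaw":0.3},{"tx":0.24,"ty":-1.5,"tz":0,"ax":0,"ay":0,"az":0,"jaw":0.3},{"tx":0,"ty":0,"tz":0,"ax":0,"ay":0,"az":6,"jaw":0.3}]' && python3 -m inch '[{"tx":0,"ty":0,"tz":0,"ax":0,"ay":0,"az":7,"jaw":0.3},{"tx":0,"ty":0,"tz":0,"ax":0,"ay":0,"az":6.1,"jaw":0.3},{"tx":0,"ty":0,"tz":0,"ax":0,"ay":0,"az":0,"jaw":0.3},{"tx":0,"ty":0,"tz":0,"ax":0,"ay":0,"az":0,"jaw":0.3}]'
python3 - <<'E'
from h import *
to(525.4,205,240,-5.6)
P=np.array(get_obs()['ee_pos'])
for n in ['scene','top']:
    im,d=viewer.get_image(n);np.save(n+'d2.npy',d);np.save(n+'i2.npy',im);W=cloud(n,d)
    if n=='scene':
        u,v=proj('scene',P).astype(int);save('s3.png',cv2.resize(im[v-65:v+85,u-100:u+100],(800,600),interpolation=cv2.INTER_CUBIC))
    q=(W-P); m=(np.abs(q[...,0])<45)&(np.abs(q[...,1])<45)&(q[...,2]<-8)&(q[...,2]>-62)&(d>0)
    p=W[m]; print(n,m.sum(),np.round(np.percentile(p,[2,98],0),1) if m.sum() else '')
    if n=='scene':
        c,s=np.cos(np.radians(-5.6)),np.sin(np.radians(-5.6)); l=(p-P)@np.array([[c,-s,0],[s,c,0],[0,0,1]])
        for k,(a,b) in {'+x face':(0,1),'-y face':(1,0)}.items():
            e=l[(l[:,a]>14)] if a==0 else l[l[:,a]<-16]
            e=e[np.abs(e[:,b])<17]
            for _ in range(3):
                A=np.c_[e[:,b],e[:,2],np.ones(len(e))]; x=np.linalg.lstsq(A,e[:,a],rcond=None)[0]; r=e[:,a]-A@x; e=e[np.abs(r)<2.5*r.std()]
            print(k,len(e),'slope horiz/z deg',np.round(np.degrees(x[:2]),2),'offset at z-35',round(x[2]-35*x[1],2),'sd',r.std().round(2))
        print('bottom z', np.percentile(p[:,2],[0.5,1,2]))
E
```

```text
t: 10.2
ee_pos: [525.2, 205.9, 244.3]
orientation: [3.135, 0.206, -0.001]
ft_force: [0.6, -0.1, -5.1]
width: 40.3
t: 10.7
ee_pos: [525.8, 204.6, 244.5]
orientation: [3.138, -0.149, -0.001]
ft_force: [0.5, 0.3, -4.1]
width: 40.5
pos [525.8 204.6 244.5] yaw -5.45 tilt [-4.e-04  2.e-04 -1.e+00] F [ 0.53  0.28 -4.06] w 40.49
shift cm [-0.04 -0.04  0.45] turn deg [0.01 0.02 0.15]
scene 667 [[505.5 179.  184.1]
 [546.8 220.9 235.8]]
+x face 266 slope horiz/z deg [-0.75  0.39] offset at z-35 18.24 sd 1.45
-y face 292 slope horiz/z deg [0.21 0.22] offset at z-35 -22.22 sd 1.44
bottom z [183.14317816 183.66935502 184.10853128]
top 346 [[503.1 181.4 186.5]
 [540.9 185.7 235.9]]
```

View pics/s3.png

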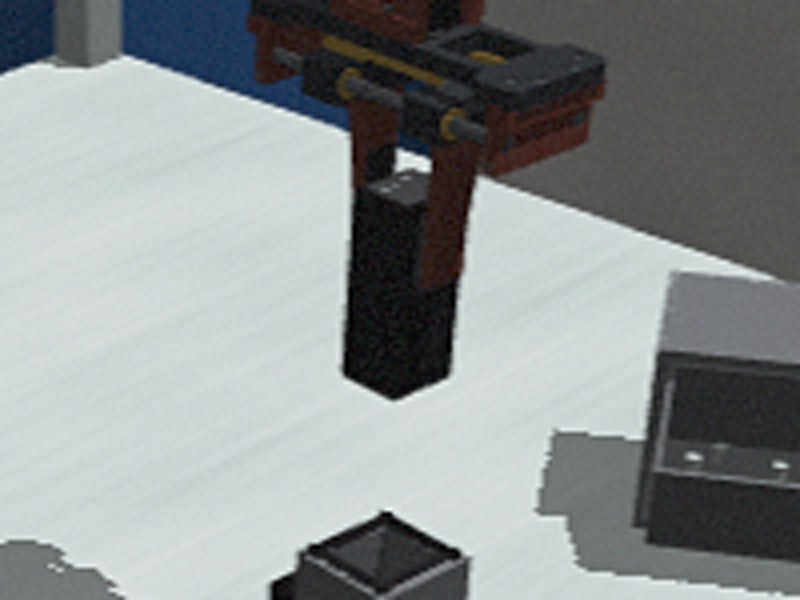

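The pack hangs upright, with its faces within 0.4° of vertical and its +x face 18 mm from the TCP. I'll refine the dock centre from the first pictures of both cameras.

```bash
python3 - <<'E'
from h import *
for nm,c0,yaw,z0,z1 in [('dock',(524.4,205.1),-5.6,70,86),('infl',(548,-246.2),13.5,78,94)]:
  for n in ['top','scene']:
    d=np.load(n+'d.npy');W=cloud(n,d);P=np.array([*c0,0]);a=np.radians(yaw);c,s=np.cos(a),np.sin(a)
    l=(W-P)@np.array([[c,-s,0],[s,c,0],[0,0,1]])
    m=(np.abs(l[...,0])<42)&(np.abs(l[...,1])<42)&(l[...,2]>z0)&(l[...,2]<z1)&(d>0)
    p=l[m]
    r=cv2.minAreaRect(p[:,:2].astype(np.float32))
    def ed(x,other): 
        q=x[np.abs(other)<25]; return np.round([np.percentile(q,1.5),np.percentile(q,98.5)],1)
    fr=p[(np.abs(p[:,0])>23)|(np.abs(p[:,1])>25)]
    h,e=np.histogram(fr[:,2],np.arange(z0,z1+1,1))
    print(nm,n,m.sum(),'rect',np.round(r[0],1),np.round(r[1],1),round(r[2],1),'x',ed(p[:,0],p[:,1]),'y',ed(p[:,1],p[:,0]),'z hist',dict(zip(e.astype(int).tolist(),h.tolist())))
E
```

```text
dock top 953 rect [-0.  0.] [66.1 70.2] 0.0 x [-32.6  32.5] y [-34.4  33.5] z hist {70: 16, 71: 18, 72: 19, 73: 51, 74: 68, 75: 121, 76: 99, 77: 93, 78: 92, 79: 100, 80: 67, 81: 41, 82: 14, 83: 3, 84: 2, 85: 1}
dock scene 414 rect [ 1.9 -2.7] [72.1 71.1] 1.5 x [-31.1  35.4] y [-37.   28.6] z hist {70: 23, 71: 21, 72: 33, 73: 40, 74: 44, 75: 35, 76: 25, 77: 32, 78: 35, 79: 13, 80: 10, 81: 4, 82: 0, 83: 0, 84: 0, 85: 0}
infl top 714 rect [ 0. -0.] [68.5 65.9] 89.9 x [-32.7  32.5] y [-32.6  33.9] z hist {78: 14, 79: 35, 80: 70, 81: 77, 82: 101, 83: 72, 84: 63, 85: 77, 86: 51, 87: 32, 88: 13, 89: 4, 90: 1, 91: 1, 92: 0, 93: 0}
infl scene 594 rect [ 1.4 -2.5] [70.7 68.5] 89.0 x [-30.4  34.4] y [-36.3  25.7] z hist {78: 30, 79: 62, 80: 73, 81: 59, 82: 45, 83: 40, 84: 44, 85: 36, 86: 18, 87: 7, 88: 1, 89: 0, 90: 0, 91: 1, 92: 1, 93: 7}
```

The dock centre is about (524.3,204.8). Compared with the inflator's known rim, the dock rim is at about 79.5 mm, so the floor is at about 23 mm. I'll descend to just above the rim, then enter slowly.

```bash
python3 -m inch '[{"tx":-0.05,"ty":-0.02,"tz":1.5,"ax":0,"ay":0,"az":0.15,"jaw":0.3},{"tx":0,"ty":0,"tz":2,"ax":0,"ay":0,"az":0,"jaw":0.3},{"tx":0,"ty":0,"tz":2,"ax":0,"ay":0,"az":0,"jaw":0.3},{"tx":0,"ty":0,"tz":2,"ax":0,"ay":0,"az":0,"jaw":0.3},{"tx":0,"ty":0,"tz":1.3,"ax":0,"ay":0,"az":0,"jaw":0.3},{"tx":0,"ty":0,"tz":0.8,"ax":0,"ay":0,"az":0,"jaw":0.3},{"tx":0,"ty":0,"tz":0,"ax":0,"ay":0,"az":0,"jaw":0.3},{"tx":0,"ty":0,"tz":0,"ax":0,"ay":0,"az":0,"jaw":0.3}]'
python3 -c "
from h import *
to(525.3,204.8,146,-5.6)"
python3 -m inch '[{"tx":0,"ty":0,"tz":0.2,"ax":0,"ay":0,"az":0,"jaw":0.3},{"tx":0,"ty":0,"tz":0.2,"ax":0,"ay":0,"az":0,"jaw":0.3},{"tx":0,"ty":0,"tz":0.2,"ax":0,"ay":0,"az":0,"jaw":0.3},{"tx":0,"ty":0,"tz":0.1,"ax":0,"ay":0,"az":0,"jaw":0.3}]'
```

```text
t: 11.8
ee_pos: [526.0, 205.1, 149.2]
orientation: [-3.137, 0.156, -0.001]
ft_force: [0.1, 0.0, -4.2]
width: 40.3
pos [526.  205.1 149.2] yaw -5.7 tilt [ 9.e-04 -5.e-04 -1.e+00] F [ 0.09  0.04 -4.23] w 40.28
shift cm [-0.07  0.04  0.32] turn deg [-0.03 -0.05 -0.1 ]
t: 12.3
ee_pos: [525.5, 204.9, 141.5]
orientation: [3.138, -0.156, -0.0]
ft_force: [0.1, -0.1, -4.0]
width: 40.1
```

```bash
python3 -m inch '[{"tx":0,"ty":0,"tz":0.15,"ax":0,"ay":0,"az":0,"jaw":0.3},{"tx":0,"ty":0,"tz":0.15,"ax":0,"ay":0,"az":0,"jaw":0.3},{"tx":0,"ty":0,"tz":0.15,"ax":0,"ay":0,"az":0,"jaw":0.3}]'; python3 -m inch '[{"tx":0,"ty":0,"tz":0.15,"ax":0,"ay":0,"az":0,"jaw":0.3},{"tx":0,"ty":0,"tz":0.15,"ax":0,"ay":0,"az":0,"jaw":0.3}]'
```

```text
t: 12.68
ee_pos: [525.6, 205.0, 137.1]
orientation: [3.138, -0.156, 0.0]
ft_force: [-0.2, -0.2, -4.1]
width: 40.3
t: 12.92
ee_pos: [525.6, 204.9, 134.1]
orientation: [3.138, -0.156, -0.0]
ft_force: [0.3, 0.9, -4.6]
width: 40.4
```

```bash
python3 -m inch '[{"tx":0,"ty":0,"tz":0.2,"ax":0,"ay":0,"az":0,"jaw":0.3},{"tx":0,"ty":0,"tz":0.2,"ax":0,"ay":0,"az":0,"jaw":0.3},{"tx":0,"ty":0,"tz":0.2,"ax":0,"ay":0,"az":0,"jaw":0.3},{"tx":0,"ty":0,"tz":0.2,"ax":0,"ay":0,"az":0,"jaw":0.3}]'; python3 -m inch '[{"tx":0,"ty":0,"tz":0.2,"ax":0,"ay":0,"az":0,"jaw":0.3},{"tx":0,"ty":0,"tz":0.2,"ax":0,"ay":0,"az":0,"jaw":0.3},{"tx":0,"ty":0,"tz":0.2,"ax":0,"ay":0,"az":0,"jaw":0.3},{"tx":0,"ty":0,"tz":0.2,"ax":0,"ay":0,"az":0,"jaw":0.3}]'
```

```text
t: 13.42
ee_pos: [525.6, 205.0, 126.1]
orientation: [-3.138, 0.156, -0.0]
ft_force: [-0.2, 0.5, -3.8]
width: 40.3
t: 13.92
ee_pos: [525.6, 205.0, 118.0]
orientation: [3.138, -0.156, -0.0]
ft_force: [0.0, -0.0, -3.7]
width: 40.5
```

```bash
python3 -m inch '[{"tx":0,"ty":0,"tz":0.3,"ax":0,"ay":0,"az":0,"jaw":0.3},{"tx":0,"ty":0,"tz":0.3,"ax":0,"ay":0,"az":0,"jaw":0.3},{"tx":0,"ty":0,"tz":0.3,"ax":0,"ay":0,"az":0,"jaw":0.3},{"tx":0,"ty":0,"tz":0.3,"ax":0,"ay":0,"az":0,"jaw":0.3},{"tx":0,"ty":0,"tz":0.2,"ax":0,"ay":0,"az":0,"jaw":0.3},{"tx":0,"ty":0,"tz":0.2,"ax":0,"ay":0,"az":0,"jaw":0.3}]'; python3 -m inch '[{"tx":0,"ty":0,"tz":0.1,"ax":0,"ay":0,"az":0,"jaw":0.3},{"tx":0,"ty":0,"tz":0.1,"ax":0,"ay":0,"az":0,"jaw":0.3},{"tx":0,"ty":0,"tz":0.1,"ax":0,"ay":0,"az":0,"jaw":0.3},{"tx":0,"ty":0,"tz":0.1,"ax":0,"ay":0,"az":0,"jaw":0.3}]'; python3 -m inch '[{"tx":0,"ty":0,"tz":0.1,"ax":0,"ay":0,"az":0,"jaw":0.3},{"tx":0,"ty":0,"tz":0.1,"ax":0,"ay":0,"az":0,"jaw":0.3},{"tx":0,"ty":0,"tz":0.1,"ax":0,"ay":0,"az":0,"jaw":0.3}]'
```

```text
t: 14.68
ee_pos: [525.6, 205.0, 102.1]
orientation: [-3.138, 0.156, -0.0]
ft_force: [-0.2, -0.4, -4.6]
width: 40.7
t: 15.18
ee_pos: [525.6, 205.0, 98.2]
orientation: [-3.138, 0.156, -0.0]
ft_force: [0.3, -0.2, -4.1]
width: 40.7
t: 15.55
ee_pos: [525.6, 205.0, 95.1]
orientation: [3.138, -0.156, -0.0]
ft_force: [-0.5, 0.3, -4.0]
width: 40.6
```

```bash
python3 -m inch '[{"tx":0,"ty":0,"tz":0.1,"ax":0,"ay":0,"az":0,"jaw":0.3},{"tx":0,"ty":0,"tz":0.1,"ax":0,"ay":0,"az":0,"jaw":0.3}]'; python3 -m inch '[{"tx":0,"ty":0,"tz":0.1,"ax":0,"ay":0,"az":0,"jaw":0.3},{"tx":0,"ty":0,"tz":0.1,"ax":0,"ay":0,"az":0,"jaw":0.3}]'; python3 -m inch '[{"tx":0,"ty":0,"tz":0.1,"ax":0,"ay":0,"az":0,"jaw":0.3},{"tx":0,"ty":0,"tz":0.1,"ax":0,"ay":0,"az":0,"jaw":0.3}]'
```

```text
t: 15.8
ee_pos: [525.6, 205.0, 93.5]
orientation: [-3.138, 0.156, -0.0]
ft_force: [-1.5, -0.8, 1.1]
width: 40.5
t: 16.05
ee_pos: [525.6, 205.0, 91.3]
orientation: [-3.138, 0.156, -0.0]
ft_force: [-1.2, -0.3, 2.6]
width: 40.9
t: 16.3
ee_pos: [525.6, 205.0, 89.3]
orientation: [-3.138, 0.156, -0.0]
ft_force: [-1.8, -0.0, 3.1]
width: 40.4
```

Contact block touched at TCP z ≈94, as predicted, so home should be at about 86.

```bash
python3 -m inch '[{"tx":0,"ty":0,"tz":0.1,"ax":0,"ay":0,"az":0,"jaw":0.3},{"tx":0,"ty":0,"tz":0.1,"ax":0,"ay":0,"az":0,"jaw":0.3}]'; python3 -m inch '[{"tx":0,"ty":0,"tz":0.1,"ax":0,"ay":0,"az":0,"jaw":0.3}]'; python3 -m inch '[{"tx":0,"ty":0,"tz":0.05,"ax":0,"ay":0,"az":0,"jaw":0.3},{"tx":0,"ty":0,"tz":0,"ax":0,"ay":0,"az":0,"jaw":0.3}]'
```

```text
t: 16.55
ee_pos: [525.6, 205.0, 87.2]
orientation: [-3.138, 0.156, -0.0]
ft_force: [-2.0, -0.7, 4.4]
width: 40.7
t: 16.68
ee_pos: [525.6, 205.0, 86.6]
orientation: [-3.138, 0.156, 0.0]
ft_force: [-5.0, -2.5, 16.7]
width: 40.6
t: 16.92
ee_pos: [525.6, 205.0, 86.7]
orientation: [-3.138, 0.156, -0.0]
ft_force: [-5.6, -1.1, 13.9]
width: 40.9
```

Floor felt at z ≈86.7: the force jumped from 4 to about 14–17 N. I'll open gently to let the tab out.

```bash
python3 -m inch '[{"tx":0,"ty":0,"tz":0,"ax":0,"ay":0,"az":0,"jaw":0.5},{"tx":0,"ty":0,"tz":0,"ax":0,"ay":0,"az":0,"jaw":0.53},{"tx":0,"ty":0,"tz":0,"ax":0,"ay":0,"az":0,"jaw":0.56},{"tx":0,"ty":0,"tz":0,"ax":0,"ay":0,"az":0,"jaw":0.65},{"tx":0,"ty":0,"tz":0,"ax":0,"ay":0,"az":0,"jaw":0.8},{"tx":0,"ty":0,"tz":0,"ax":0,"ay":0,"az":0,"jaw":0.8}]'
python3 -c "
from h import *
to(525.3,204.8,146,-5.6)"
```

```text
t: 17.68
ee_pos: [525.1, 205.0, 85.3]
orientation: [3.137, -0.156, -0.001]
ft_force: [1.2, -0.6, 1.1]
width: 69.9
pos [525.1 205.   85.3] yaw -5.7 tilt [-8.e-04  3.e-04 -1.e+00] F [ 1.24 -0.61  1.1 ] w 69.87
shift cm [ 0.02  0.02 -6.07] turn deg [ 0.02  0.05 -0.1 ]
```

```bash
python3 -m inch '[{"tx":0,"ty":0,"tz":-0.5,"ax":0,"ay":0,"az":0,"jaw":0.9},{"tx":0,"ty":0,"tz":-1.5,"ax":0,"ay":0,"az":0,"jaw":0.9},{"tx":0,"ty":0,"tz":-3,"ax":0,"ay":0,"az":0,"jaw":0.9},{"tx":0,"ty":0,"tz":-4,"ax":0,"ay":0,"az":0,"jaw":0.9},{"tx":0,"ty":0,"tz":-4,"ax":0,"ay":0,"az":0,"jaw":0.9},{"tx":0,"ty":0,"tz":-3,"ax":0,"ay":0,"az":0,"jaw":0.9},{"tx":0,"ty":-4,"tz":0,"ax":0,"ay":0,"az":0,"jaw":0.9},{"tx":0,"ty":-6,"tz":0,"ax":0,"ay":0,"az":0,"jaw":0.9},{"tx":0,"ty":-6,"tz":0,"ax":0,"ay":0,"az":0,"jaw":0.9},{"tx":0,"ty":-4,"tz":0,"ax":0,"ay":0,"az":0,"jaw":0.9},{"tx":0,"ty":0,"tz":0,"ax":0,"ay":0,"az":0,"jaw":0.9},{"tx":0,"ty":0,"tz":0,"ax":0,"ay":0,"az":0,"jaw":0.9}]'
cat > chk.py <<'E'
from h import *
import sys
out=[]
for n in ['top','scene']:
    im,d=viewer.get_image(n);W=cloud(n,d);u,v=proj(n,[524,205,90]).astype(int)
    out.append(cv2.resize(im[v-50:v+50,u-45:u+45],(395,440),interpolation=cv2.INTER_CUBIC))
    a=np.radians(-5.6);c,s=np.cos(a),np.sin(a);l=(W-np.array([524.3,204.8,0]))@np.array([[c,-s,0],[s,c,0],[0,0,1]])
    m=(np.abs(l[...,0])<40)&(np.abs(l[...,1])<40)&(l[...,2]>112)&(l[...,2]<150)&(d>0)
    p=l[m];t=p[(p[:,2]>np.percentile(p[:,2],60)-5)]; r=cv2.minAreaRect(t[:,:2].astype(np.float32))
    print(n,m.sum(),'top rect',np.round(r[0],1),np.round(r[1],1),round(r[2],1),'z pct',np.round(np.percentile(p[:,2],[5,50,75,95]),1),'x',np.round(np.percentile(t[:,0],[2,98]),1),'y',np.round(np.percentile(t[:,1],[2,98]),1))
save(sys.argv[1],np.clip(np.hstack(out)*1.5,0,255).astype(np.uint8))
E
python3 chk.py c1.png
```

```text
t: 19.18
ee_pos: [545.2, 403.3, 246.1]
orientation: [3.137, -0.156, -0.0]
ft_force: [1.1, -1.0, -0.8]
width: 78.8
top 824 top rect [2.1 0. ] [44.6 46.2] 89.6 z pct [119.5 130.  131.2 132.4] x [-20.   18.4] y [-21.2  20.9]
scene 370 top rect [ 3.2 -2.8] [47.1 45.9] 88.8 z pct [114.2 126.8 129.  130.6] x [-18.5  23.3] y [-23.4  18.5]
```

View pics/c1.png

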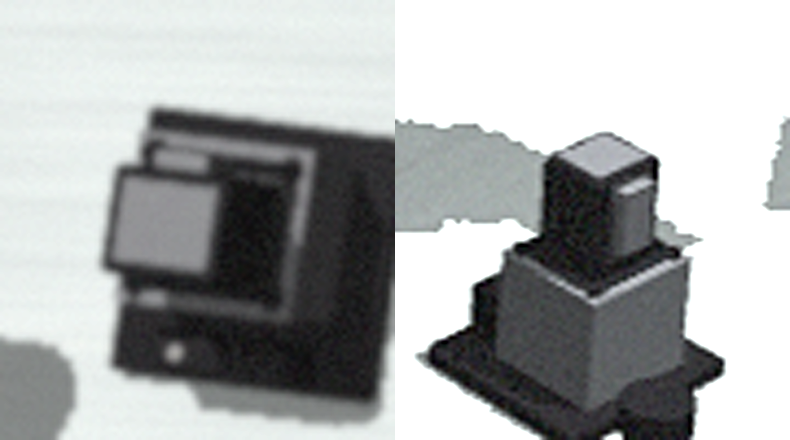

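The top view (pack top at (165,220)) and the scene view (pack at (605,210)) show the pack seated in the dock with its tab out on the far side:
- **Height:** the pack top reads about 129–130 mm. Latched should be about 129; unlatched would be about 135.
- **Tab:** width with tab is 46 mm, so the tab is out.
- **Position:** the pack centre is within about 1 mm of the dock axis.

I'm handing in.

```bash
python3 -c "
from h import *
ctrl.close_job(); print(get_obs()['t'])"
```

```text
the job is handed in; nothing more can be done
the job is handed in; nothing more can be done
```

The battery pack is out of the inflator and, by my last checks, latched in the charging dock; I handed the job in at about 19 s. `close_job` gives no verdict, so the result is unconfirmed.

- **Removal:** I squeezed the pack and tab together (reads 40.5 mm) and lifted straight up. The wrist force stayed under about 10 N.
- **Docking:** The contact block was felt at TCP height 94 mm and the floor at about 86.7 mm. I pressed with about 14–17 N at the wrist, plus about 4 N of pack weight, then opened the jaws.
- **Last checks:** From the top camera, the pack top reads about 130 mm high (latched about 129, unlatched about 135). The width with tab is 46 mm, so the tab is out, and the pack is within about 1 mm of the dock's axis.
- **Disagreements:** The scene camera put the pack top about 3 mm lower and about 3 mm off to the side. It showed a similar sideways offset on the inflator and dock from the start, so I trusted the top camera.
- **Not checked:** I did not press or tug the pack afterwards to test the catch. I did not measure the bystanders again, but no force reading hinted at touching one.

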